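Tamp the glass nuggets down level in the charge bin

ROBOT

A 6-joint arm with a two-finger parallel gripper is mounted at the origin on a cart in front of the work surface, level with it; the furniture and walls round the work are solid. World frame = base frame: x ahead of the robot, y to its left, z up, the work surface at z = 0. Lengths are in m, angles in rad, forces in N, time in s.
With the tool pointing down it reaches from about 0.4 to 0.825 m from the base axis. Payload 7 kg.
Tool frame: the origin (TCP) lies on the mounting face of the last link; the fingertips stand 173 mm ahead of it and the grasp point (between the pads) lies 155 mm ahead of it; z points along the fingers, y is the direction in which the jaws open and shut (so a half turn about z gives the same grasp; the last joint's range is limited). The gripper opens to 85 mm and grips with 20 to 120 N. Pads are 22 mm wide; open, the fingers measure 114 mm over their backs; the gripper's body (76 mm by 85 mm) begins 54 mm behind the grasp point. The pads swing forward as they close: fully open they stand 13 mm farther back than shut.
Start: joints at [-0.981, 0.359, 0.012, 0, -1.224, -0.288], TCP at [0.201, -0.644, 0.405] pointing down, gripper open.
Joint ranges: [-3.07, 3.07], [-1.43, 2.12], [-1.02, 1.25], [-3.03, 1.67], [-3.05, -0], [-3.03, 3.03]. Speed limits (rad/s): [2.39, 2.39, 3.01, 3.14, 3.14, 3.14].

INTERFACE

Orientations are given as a rotation vector (axis times angle).
In Python, from rig import ctrl, vision gives the robot as it stands.
- The arm moves only by the tool step_arm, never from a script. Its argument "increments" is a list of rows, each an object of numbers: "x", "y", "z": the shift along the tool's x, y, z in cm; "spin": the turn about the tool's z in rad. A call has 1 to 20 rows; each row is the pose to reach, as a shift and turn from the pose commanded when the call began, along the tool's axes at that moment; what a row does not reach only later rows make up. A row lasts 1/12 s, in which the tool goes at most 41.7 mm and 7.16 degrees, less where a joint would pass 70% of its speed; a pose out of reach is approached as far as the arm can. A call with a gripper value outside its range is refused whole. "hand" is the opening, from 0 (shut) to 1 (fully open), set as the call begins (left out, the last holds). The fingers move at their own pace and stop on an object; "grip_force" is the grip in N (left out, the last holds). Time passes only in rows, so rows that repeat a pose let the fingers close. It gives the time, the measured TCP pose, the force and the opening at its end, in the units of the state.
- ctrl.get_obs(): the state, without advancing time (a new reading comes with each control period).
- vision.grab_frame(name): name is "scene" or "top" or "wrist"; returns a dict with "image" (420x560x3 uint8, red, green, blue), "K" (3x3 intrinsics, pixels), "position" and "orientation" of the camera in the world; the wrist camera has in their place "hand_eye" (4x4, takes a point from camera to tool coordinates, whose origin is the TCP and whose axes are the flange's). Camera axes: x right, y down, z forward; pixel columns grow to the right and rows downward; lengths in m; the calibration is good to about 2 mm. A picture is of the moment at which its call begins: read the wrist's pose just before it. There is no depth.
- ctrl.job_done(): hands the job in, once; it reports no verdict.
The state is a dict: "time_s": time; "qpos": joint angles; "dq": joint speeds; "joint_torque": joint torques, N m; "tool_pos": TCP position; "tool_rot": TCP orientation; "wrist_force": force on the tool from outside, world axes, zero at the start; "wrist_torque": the same for the moment, N m; "gripper_width": finger opening in m.
Only numpy, scipy, OpenCV 4.12 (cv2) and the standard library are available. Lean on these libraries where they do the work, as an engineer would, in place of code of your own. Each camera call takes 0.05 s, during which the arm holds its last target.

TASK

Two of the five glass nuggets in the steel bin ride proud of the others: take the tamper by its handle and press them down with its flat foot until all five lie level on the bin's floor, then bear down on the level bed for about a second with a firm push of roughly 1.5 kg. Glass chips easily, so never bear on it with more than about 2.5 kg, do not touch the nuggets with the gripper, do not lean the tamper on the bin's walls, and leave the things round about alone. Finally stand the tamper upright on its foot on the bench beside the bin and let go.

Things in the scene. Friction and masses are not known exactly. Their poses are not given: they have to be found in the camera images.
- tamper: hand tamper: dark steel foot plate 46 (its x) x 90 (its y) x 14 mm with an upright square wooden handle 26 (x) x 30 (y) mm from its middle up to 100 mm above the underside; 0.25 to 0.5 kg, loose, found standing on its foot. Origin: centre of the foot's underside; z up through the handle. Held with fingers closing along its y it best resists tipping lengthwise.
- bin: open dark steel bin fixed to the bench, 70 (its x) x 184 (its y) mm outside, 62 x 176 mm inside, rim 55 mm above the bench, a 22 mm foot at each end. Origin: centre of its underside, on the bench; z up. The nuggets rest on its floor plate, top 7 mm above the origin, between the fixed end wall at -y and the sliding end plate at +y.
- bin_floor: aluminium floor plate of the bin, 61 x 175 x 3 mm, fixed; origin: centre of its underside, 4 mm above the bin's origin. It carries all load on the nuggets (their own weight is about 3 N).
- end_plate (a joint): travel in m of the upright aluminium end plate (60 mm wide, 40 mm high) closing off the row in the bin; held by about 3 N of friction, no spring. 0 = as found, its face 50 mm to +y of the bin's origin; grows as it is shoved towards +y (limit 0.026); about 0.006 with one, 0.012 with both proud nuggets down.
- nugget_0: green glass nugget, one of five alike: 30 mm thick rod with round ends, 58 mm long, lying across the bin (along its x), 60 g, loose; number 0 from the bin's -y end. Origin: its centre. Found on the floor plate, centre 22 mm above the bin's origin.
- nugget_1: green glass nugget, one of five alike: 30 mm thick rod with round ends, 58 mm long, lying across the bin (along its x), 60 g, loose; number 1 from the bin's -y end. Origin: its centre. Found proud, wedged on the gap between its neighbours, centre 35 mm above the bin's origin; pressed, it shoves them and the end plate aside (both together: 5 to 18 N). Pressed alone, it may squeeze the other one up.
- nugget_2: green glass nugget, one of five alike: 30 mm thick rod with round ends, 58 mm long, lying across the bin (along its x), 60 g, loose; number 2 from the bin's -y end. Origin: its centre. Found on the floor plate, centre 22 mm above the bin's origin.
- nugget_3: green glass nugget, one of five alike: 30 mm thick rod with round ends, 58 mm long, lying across the bin (along its x), 60 g, loose; number 3 from the bin's -y end. Origin: its centre. Found proud, wedged on the gap between its neighbours, centre 35 mm above the bin's origin; pressed, it shoves them and the end plate aside (both together: 5 to 18 N). Pressed alone, it may squeeze the other one up.
- nugget_4: green glass nugget, one of five alike: 30 mm thick rod with round ends, 58 mm long, lying across the bin (along its x), 60 g, loose; number 4 from the bin's -y end. Origin: its centre. Found on the floor plate, centre 22 mm above the bin's origin.
- frit_jar: screw-top glass jar of frit, 60 mm wide, 90 mm tall, loose bystander; origin: centre of its underside
- steel_cup: small dark steel cup, 66 mm wide, 38 mm tall, loose bystander; origin: centre of its underside
- wax_cake: round cake of beeswax, 68 mm wide, 21 mm tall, loose bystander; origin: centre of its underside
Mind the look-alikes: they are no part of the job. What is shaped like the nugget_0 but purple is not meant.

How it is judged:
By the outcome, as a careful person would: the job done as asked, in the order asked, and still so for the second after the job is handed in, with the robot touching nothing.
It also fails if it takes over 54 s, if anything falls off the work surface, if the arm or the gripper's body presses on something with over 40 N, if the wrist force passes 120 N, or if a joint passes its speed limit or range.

## Working session

There is one attempt and no reset: what is moved stays moved. The work goes in short steps, Python scripts to look and compute and a tool call to move; the robot and the scene stay as the last step left them, time stands still between calls to the robot, and variables do not carry over. Pictures are saved under pics/ and viewed, and the job is handed in when it is done.

Besides the shell and the picture viewer there is one more tool, called as name(argument=value, ...) on one line, values as JSON. step_arm: Moves the arm, as the interface text tells. Its arguments: {"type":"object","properties":{"increments":{"type":"array"},"hand":{"type":"number"},"grip_force":{"type":"number"}},"required":["increments"]}

```bash
mkdir -p pics; ls
python3 - <<'E'
from rig import ctrl, vision
import cv2,json
o=ctrl.get_obs();print(o)
for n in ["scene","top"]:
    f=vision.grab_frame(n)
    cv2.imwrite(f"pics/{n}0.png",f["image"][:,:,::-1])
    print(n,f["K"],f["position"],f["orientation"])
E
```

```text
pics
{'time_s': 0.0, 'qpos': array([-9.80893087e-01,  3.59377620e-01,  1.10363416e-02, -3.43435916e-04,
       -1.22410048e+00, -2.88080216e-01]), 'dq': array([ 5.32563117e-04, -1.48933223e-03, -1.96905286e-04,  8.49016122e-04,
        1.06827611e-03, -4.30366111e-05]), 'joint_torque': array([-8.92158369e-04, -5.83320773e+01,  2.93435133e+01,  6.93689033e+00,
       -5.72802630e-03, -5.96634686e-05]), 'tool_pos': array([ 0.20057279, -0.64429768,  0.40376084]), 'tool_rot': array([ 4.72062020e-01, -3.10551088e+00, -2.55481250e-03]), 'wrist_force': array([ 0.92727384, -0.45834729, -1.37730846]), 'wrist_torque': array([ 0.00564607,  0.00887292, -0.02482898]), 'gripper_width': 0.08541850504565973}
scene [[390.62864842   0.         279.87966493]
 [  0.         390.62864842 213.52278658]
 [  0.           0.           1.        ]] [-0.08115499 -0.61676835  0.48413594] [-1.89105988  1.01867558 -0.58390793]
top [[408.62348415   0.         279.99979371]
 [  0.         408.62348415 212.89453626]
 [  0.           0.           1.        ]] [ 0.37432331 -0.2161234   0.91223418] [-2.18250365  2.1161512  -0.20190772]
```

View pics/scene0.png

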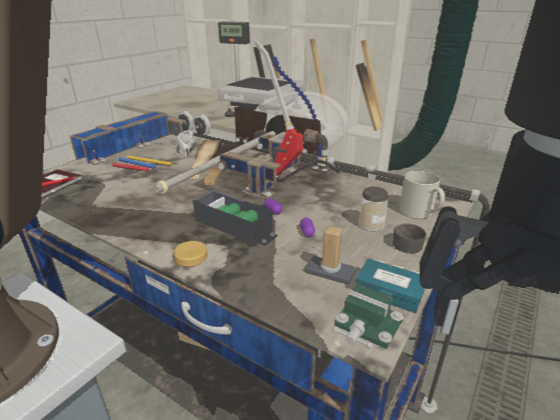

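View pics/top0.png

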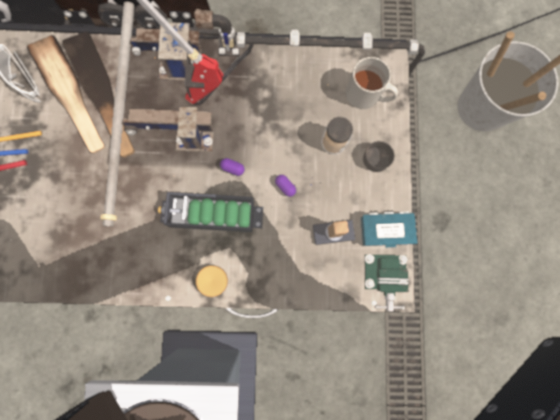

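The scene shows the bin at top-view (213,211), the tamper at (335,232) next to a teal box, the purple decoys at (231,167) and (286,185), the wax at (211,281), and the jar and cup at (338,135) and (378,157). The only thing that could pass for the tamper is the teal box or green vise at (388,230)/(387,272). I'll check that in a close crop.

Run:
```python
import cv2,numpy as np
a=cv2.imread("pics/top0.png")
b=cv2.resize(a[185:250,295:425],None,fx=6,fy=6,interpolation=cv2.INTER_CUBIC)
cv2.imwrite("pics/c_tamp.png",b)
b=cv2.resize(a[180:245,150:280],None,fx=6,fy=6,interpolation=cv2.INTER_CUBIC)
cv2.imwrite("pics/c_bin.png",b)
a=cv2.imread("pics/scene0.png")
b=cv2.resize(a[180:300,180:380],None,fx=4,fy=4,interpolation=cv2.INTER_CUBIC)
cv2.imwrite("pics/c_sc.png",b)
```

```text
(no output)
```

View pics/c_tamp.png

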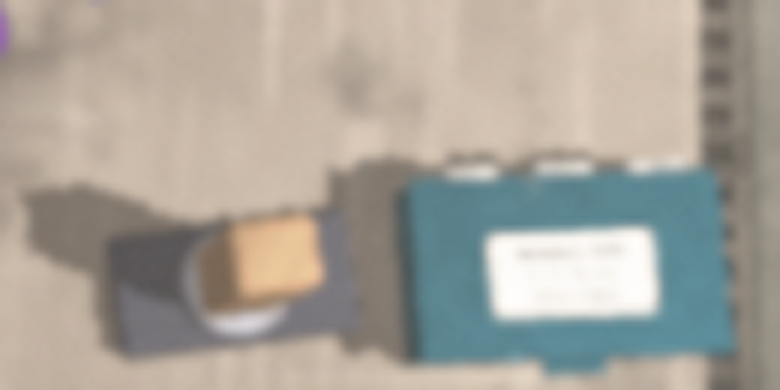

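View pics/c_bin.png

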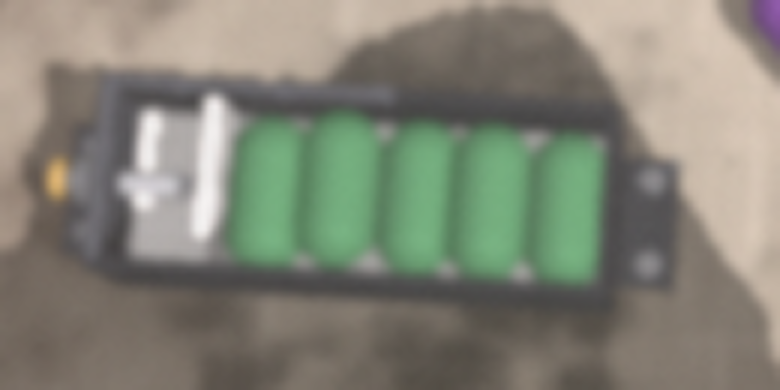

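View pics/c_sc.png

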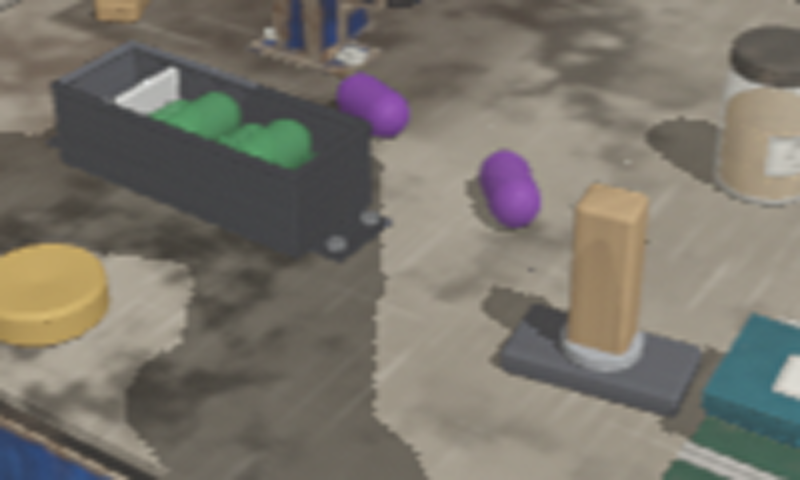

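```bash
cat > h.py <<'E'
import numpy as np
from scipy.spatial.transform import Rotation as R
from scipy.optimize import least_squares
KT=np.array([[408.62348415,0,279.99979371],[0,408.62348415,212.89453626],[0,0,1]]);PT=np.array([0.37432331,-0.2161234,0.91223418]);RT=R.from_rotvec([-2.18250365,2.1161512,-0.20190772]).as_matrix()
KS=np.array([[390.62864842,0,279.87966493],[0,390.62864842,213.52278658],[0,0,1]]);PS=np.array([-0.08115499,-0.61676835,0.48413594]);RS=R.from_rotvec([-1.89105988,1.01867558,-0.58390793]).as_matrix()
C={'t':(KT,PT,RT),'s':(KS,PS,RS)}
def proj(c,p):
    K,P,M=C[c];q=(np.atleast_2d(p)-P)@M; q=q@K.T; return q[:,:2]/q[:,2:]
def ray(c,uv):
    K,P,M=C[c];return P,M@np.linalg.solve(K,np.r_[uv,1])
def atz(c,uv,z):
    P,d=ray(c,uv);return P+d*(z-P[2])/d[2]
def tri(ut,us):
    return least_squares(lambda p:np.r_[proj('t',p)[0]-ut,proj('s',p)[0]-us],[.5,-.2,.05])
def fit(pts,x0,z0=0):
    # pts: list of (cam,(u,v),(lx,ly,lz))
    def f(s):
        M=R.from_euler('z',s[2]).as_matrix()
        return np.concatenate([proj(c,M@np.array(l)+[s[0],s[1],z0])[0]-uv for c,uv,l in pts])
    r=least_squares(f,x0,loss='soft_l1');return r.x,f(r.x).reshape(-1,2)
E
python3 - <<'E'
from h import *
np.set_printoptions(precision=4,suppress=True)
T=lambda u,v:('t',(295+(u+.5)/6-.5,185+(v+.5)/6-.5))
S=lambda u,v:('s',(180+(u+.5)/4-.5,180+(v+.5)/4-.5))
B=lambda u,v:('t',(150+(u+.5)/6-.5,180+(v+.5)/6-.5))
a,b,h=.023,.045,.014; c,d,H=.013,.015,.1
pts=[(*T(107,242),(a,b,h)),(*T(340,208),(a,-b,h)),(*T(357,328),(-a,-b,h)),(*T(130,357),(-a,b,0)),
(*T(232,222),(c,d,H)),(*T(318,215),(c,-d,H)),(*T(324,285),(-c,-d,H)),(*T(243,295),(-c,d,H))]
print(fit(pts,[.4,-.35,0]))
ps=[(*S(577,202),(-c,d,H)),(*S(598,185),(c,d,H)),(*S(648,193),(c,-d,H)),(*S(637,212),(-c,-d,H)),(*S(500,355),(-a,b,h)),(*S(535,306),(a,b,h)),(*S(700,352),(a,-b,h)),(*S(670,398),(-a,-b,h))]
print(fit(pts+ps,[.4,-.35,0]))
a,b,h=.035,.092,.055
pb=[(*B(108,77),(a,b,h)),(*B(622,107),(a,-b,h)),(*B(612,303),(-a,-b,h)),(*B(98,268),(-a,b,h))]
print('bin',fit(pb,[.4,-.05,0]))
pb2=pb+[(*S(133,43),(a,b,h)),(*S(55,83),(-a,b,h)),(*S(371,128),(a,-b,h)),(*S(300,165),(-a,-b,h))]
print('bin',fit(pb2,[.4,-.05,0]))
r=tri((108,217),(163,186));print('rod',r.x,r.fun)
r=tri((127,6),(274,136));print('rod2',r.x,r.fun)
for uv in [(363,214),(364,246),(415,245),(413,213)]: print('box',atz('t',uv,.04))
r=tri((364,215.5),(360,262));print('boxcorner',r.x,r.fun)
print(R.from_rotvec([4.72062020e-01,-3.10551088,-2.5548e-03]).as_matrix())
E
```

```text
(array([ 0.482 , -0.3592,  0.1645]), array([[ 0.1404, -0.6783],
       [ 1.046 , -0.2725],
       [ 1.591 ,  0.0855],
       [-1.3298,  1.174 ],
       [-0.6867, -0.0598],
       [-0.3985, -0.8287],
       [ 0.6832,  0.2031],
       [-0.5061,  0.5047]]))
(array([ 0.4815, -0.3596,  0.1561]), array([[ 0.4045, -0.6081],
       [ 1.3627,  0.1283],
       [ 1.7402,  0.5144],
       [-1.2372,  1.266 ],
       [-0.4172,  0.1452],
       [-0.1091, -0.502 ],
       [ 0.8679,  0.5465],
       [-0.3419,  0.7254],
       [-0.9412,  0.2257],
       [-1.6541, -2.2635],
       [ 1.2419, -0.8189],
       [-0.1683,  1.3742],
       [-0.211 , -1.6295],
       [-0.713 , -2.0337],
       [ 1.1887, -2.4396],
       [ 2.2147, -0.1686]]))
bin (array([ 0.5131, -0.0876, -0.0279]), array([[ 0.0047, -0.2951],
       [ 0.8013, -0.0157],
       [ 0.256 , -0.1598],
       [-1.6872,  0.4606]]))
bin (array([ 0.5132, -0.0883, -0.0255]), array([[ 0.2814, -0.2385],
       [ 1.0905, -0.1618],
       [ 0.6288, -0.3057],
       [-1.3267,  0.5227],
       [ 0.0368, -1.2688],
       [-1.1661, -0.3557],
       [ 0.7763, -1.8653],
       [-0.8567,  2.2513]]))
rod [0.4943 0.1225 0.0548] [ 0.5151 -0.5129 -0.8735 -0.0114]
rod2 [0.9937 0.1301 0.041 ] [ 1.087  -0.7747 -1.9742  0.253 ]
box [ 0.5198 -0.4179  0.04  ]
box [ 0.4502 -0.4198  0.04  ]
box [ 0.4558 -0.5304  0.04  ]
box [ 0.5257 -0.5277  0.04  ]
boxcorner [ 0.5134 -0.4145  0.028 ] [-3.7501  2.1678  3.7001 -0.7857]
[[-0.9548 -0.2971 -0.0006]
 [-0.2971  0.9548  0.0015]
 [ 0.0002  0.0017 -1.    ]]
```

```bash
cat >> h.py <<'E'
def wcam(f,o):
    M=R.from_rotvec(o['tool_rot']).as_matrix();X=np.asarray(f['hand_eye'])
    C['w']=(np.asarray(f['K']),M@X[:3,3]+o['tool_pos'],M@X[:3,:3])
def delta(o,p,yaw):
    M=R.from_rotvec(o['tool_rot']).as_matrix()
    cur=np.arctan2(-M[0,1],M[1,1])
    d=M.T@(np.array(p)-o['tool_pos'])
    print('t',round(o['time_s'],2),'pos',np.round(o['tool_pos'],4),'yaw',round(cur,4),'tilt z',np.round(M[:,2],4),'F',np.round(o['wrist_force'],2),'w',round(o['gripper_width'],4))
    print('delta cm',np.round(d*100,2),'spin',round(cur-yaw,3))
E
python3 - <<'E'
from h import *
from rig import ctrl,vision
o=ctrl.get_obs();delta(o,[.48,-.36,.36],.15)
f=vision.grab_frame('wrist');print(f['hand_eye'],f['K'])
E
```

```text
t 0.1 pos [ 0.2006 -0.6443  0.4039] yaw 0.3017 tilt z [-5.0e-04  1.3e-03 -1.0e+00] F [-0.26 -0.05 -0.85] w 0.0853
delta cm [-35.13  18.84   4.41] spin 0.152
[[-4.00336642e-04 -9.57173051e-01 -2.89516130e-01  7.46852647e-02]
 [ 9.99999739e-01 -5.57355456e-04  4.59902128e-04  2.65636297e-04]
 [-6.01569318e-04 -2.89515870e-01  9.57173025e-01  2.93832905e-02]
 [ 0.00000000e+00  0.00000000e+00  0.00000000e+00  1.00000000e+00]] [[359.54808827   0.         282.66488299]
 [  0.         359.54808827 209.16751167]
 [  0.           0.           1.        ]]
```

step_arm(increments=[{"x": -3.5,"y": 1.9,"z": 0,"spin": 0.02},{"x": -7,"y": 3.8,"z": 0,"spin": 0.04},{"x": -10.5,"y": 5.7,"z": 0.5,"spin": 0.06},{"x": -14,"y": 7.5,"z": 1,"spin": 0.08},{"x": -17.5,"y": 9.4,"z": 1.5,"spin": 0.1},{"x": -21,"y": 11.3,"z": 2,"spin": 0.12},{"x": -24.5,"y": 13.2,"z": 2.5,"spin": 0.14},{"x": -28,"y": 15,"z": 3,"spin": 0.15},{"x": -31.5,"y": 17,"z": 3.5,"spin": 0.15},{"x": -34,"y": 18.3,"z": 4,"spin": 0.15},{"x": -35.1,"y": 18.8,"z": 4.4,"spin": 0.15},{"x": -35.1,"y": 18.8,"z": 4.4,"spin": 0.15},{"x": -35.1,"y": 18.8,"z": 4.4,"spin": 0.15}])

```text
time_s: 1.23
tool_pos: [0.48, -0.3603, 0.3602]
tool_rot: [0.24, -3.131, -0.001]
wrist_force: [-0.0, -0.4, 0.6]
gripper_width: 0.0856
```

Run:
```python
from h import *
from rig import ctrl,vision
import cv2
o=ctrl.get_obs();delta(o,[.482,-.3595,.36],.15)
f=vision.grab_frame('wrist');wcam(f,o);cv2.imwrite('pics/w1.png',f['image'][:,:,::-1])
np.savez('w1.npz',K=f['K'],P=C['w'][1],M=C['w'][2])
```

```text
t 1.23 pos [ 0.48   -0.3603  0.3602] yaw 0.1532 tilt z [-1.1e-03  3.0e-04 -1.0e+00] F [-0.03 -0.39  0.62] w 0.0856
delta cm [-0.21  0.05  0.02] spin 0.003
```

View pics/w1.png

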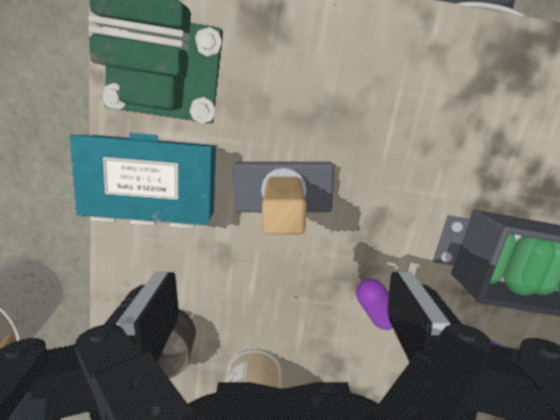

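Run:
```python
import cv2
a=cv2.imread('pics/w1.png')
cv2.imwrite('pics/w1c.png',cv2.resize(a[145:250,220:350],None,fx=5,fy=5,interpolation=cv2.INTER_CUBIC))
```

```text
(no output)
```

View pics/w1c.png

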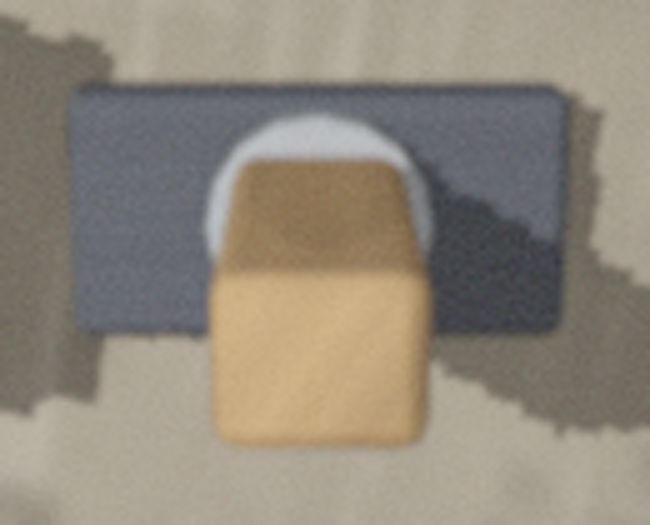

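Run:
```python
from h import *
np.set_printoptions(precision=4,suppress=True)
z=np.load('w1.npz');C['w']=(z['K'],z['P'],z['M'])
W=lambda u,v:('w',(220+(u+.5)/5-.5,145+(v+.5)/5-.5))
a,b,h=.023,.045,.014; c,d,H=.013,.015,.1
p=[(*W(70,95),(-a,-b,h)),(*W(566,94),(-a,b,h)),(*W(562,332),(a,b,h)),(*W(76,333),(a,-b,h)),
(*W(210,270),(-c,-d,H)),(*W(432,270),(-c,d,H)),(*W(426,445),(c,d,H)),(*W(214,445),(c,-d,H))]
print(fit(p,[.48,-.36,.15]))
# bin near corners
b=[('w',(475,211),(-.035,-.092,.055)),('w',(455,267),(.035,-.092,.055))]
for n in b: print(atz('w',n[1],.055))
print(proj('w',[[.5132+.035*1,-.0883-.092,.055]]))
```

```text
(array([ 0.48  , -0.3592,  0.1538]), array([[-1.0695, -1.4623],
       [ 1.3557, -1.3827],
       [ 0.1479,  0.6445],
       [-0.2125,  0.5684],
       [-0.4565, -0.426 ],
       [ 0.2833, -0.4823],
       [ 0.8039,  1.1716],
       [-0.5625,  1.229 ]]))
[ 0.4663 -0.2057  0.055 ]
[ 0.5165 -0.2074  0.055 ]
[[474.5187 304.0954]]
```

step_arm(increments=[{"y": 0.1,"z": 1.5},{"y": 0.1,"z": 3.5},{"y": 0.1,"z": 5.5},{"y": 0.1,"z": 7.5},{"y": 0.1,"z": 9.5},{"y": 0.1,"z": 11.5},{"y": 0.1,"z": 13},{"y": 0.1,"z": 13.5},{"y": 0.1,"z": 13.5},{"y": 0.1,"z": 13.5}])

```text
schema error: expected keys x, y, z, spin
```

Run:
```python
from h import *
from rig import ctrl,vision
import cv2
o=ctrl.get_obs();delta(o,[.48,-.3592,.225],.1538)
f=vision.grab_frame('wrist');cv2.imwrite('pics/w2.png',f['image'][:,:,::-1])
```

```text
t 1.28 pos [ 0.4795 -0.3609  0.3605] yaw 0.1521 tilt z [-7.e-04  1.e-04 -1.e+00] F [ 0.25 -0.14  0.31] w 0.0852
delta cm [-0.08  0.16 13.55] spin -0.002
```

View pics/w2.png

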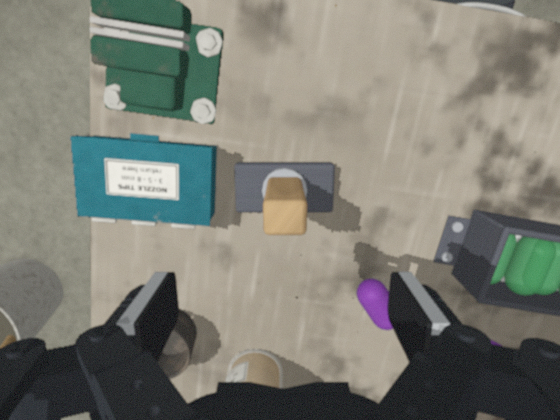

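The call was refused because every row needs all four keys, so the view hasn't changed. I'll send it again with all keys.

step_arm(increments=[{"x": 0,"y": 0.1,"z": 1.5,"spin": 0},{"x": 0,"y": 0.1,"z": 3.5,"spin": 0},{"x": 0,"y": 0.1,"z": 5.5,"spin": 0},{"x": 0,"y": 0.1,"z": 7.5,"spin": 0},{"x": 0,"y": 0.1,"z": 9.5,"spin": 0},{"x": 0,"y": 0.1,"z": 11.5,"spin": 0},{"x": 0,"y": 0.1,"z": 13,"spin": 0},{"x": 0,"y": 0.1,"z": 13.5,"spin": 0},{"x": 0,"y": 0.1,"z": 13.5,"spin": 0},{"x": 0,"y": 0.1,"z": 13.5,"spin": 0}])

```text
time_s: 2.17
tool_pos: [0.4795, -0.3605, 0.2263]
tool_rot: [-0.237, 3.132, -0.001]
wrist_force: [0.5, -0.4, -0.0]
gripper_width: 0.0855
```

Run:
```python
from h import *
from rig import ctrl,vision
import cv2
o=ctrl.get_obs();delta(o,[.48,-.3592,.225],.1538)
f=vision.grab_frame('wrist');cv2.imwrite('pics/w3.png',f['image'][:,:,::-1])
```

```text
t 2.17 pos [ 0.4795 -0.3605  0.2263] yaw 0.151 tilt z [ 3.e-04 -4.e-04 -1.e+00] F [ 0.53 -0.4  -0.02] w 0.0855
delta cm [-0.07  0.12  0.13] spin -0.003
```

View pics/w3.png

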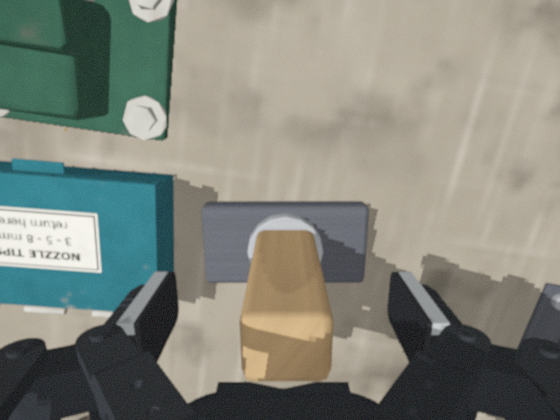

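The handle top spans columns 242–331 and sits centred between the pads (175 and 390). I'll close the gripper.

step_arm(increments=[{"x": 0,"y": 0.1,"z": 0.1,"spin": 0},{"x": 0,"y": 0.1,"z": 0.1,"spin": 0},{"x": 0,"y": 0.1,"z": 0.1,"spin": 0},{"x": 0,"y": 0.1,"z": 0.1,"spin": 0},{"x": 0,"y": 0.1,"z": 0.1,"spin": 0},{"x": 0,"y": 0.1,"z": 0.1,"spin": 0},{"x": 0,"y": 0.1,"z": 0.1,"spin": 0},{"x": 0,"y": 0.1,"z": 0.1,"spin": 0},{"x": 0,"y": 0.1,"z": 0.1,"spin": 0},{"x": 0,"y": 0.1,"z": 0.1,"spin": 0}], hand=0, grip_force=90)

```text
time_s: 3.05
tool_pos: [0.4798, -0.3587, 0.2253]
tool_rot: [-0.239, 3.132, -0.001]
wrist_force: [-0.8, 0.7, 5.7]
gripper_width: 0.0289
```

step_arm(increments=[{"x": 0,"y": 0,"z": -0.5,"spin": 0},{"x": 0,"y": 0,"z": -1.5,"spin": 0},{"x": 0,"y": 0,"z": -3,"spin": 0},{"x": 0,"y": 0,"z": -5,"spin": 0},{"x": 0,"y": 0,"z": -7,"spin": 0},{"x": 0,"y": 0,"z": -9,"spin": 0},{"x": 0,"y": 0,"z": -10,"spin": 0},{"x": 0,"y": 0,"z": -10,"spin": 0},{"x": 0,"y": 0,"z": -10,"spin": 0},{"x": 0,"y": 0,"z": -10,"spin": 0}])

```text
time_s: 3.88
tool_pos: [0.479, -0.3583, 0.3233]
tool_rot: [0.237, -3.131, -0.002]
wrist_force: [-0.2, 0.7, -5.0]
gripper_width: 0.029
```

Run:
```python
from h import *
from rig import ctrl,vision
import cv2
o=ctrl.get_obs();
# target above bin: foot centre at bin local y=-.016
yaw=-.027;c=np.array([.513,-.088]);y=-.016
p=c+y*np.array([-np.sin(yaw),np.cos(yaw)]);print(p)
delta(o,[*p,.32],yaw)
f=vision.grab_frame('wrist');cv2.imwrite('pics/w4.png',f['image'][:,:,::-1])
f=vision.grab_frame('top');cv2.imwrite('pics/top4.png',f['image'][:,:,::-1])
```

```text
[ 0.51256805 -0.10399417]
t 3.88 pos [ 0.479  -0.3583  0.3233] yaw 0.1514 tilt z [-0.0019  0.0013 -1.    ] F [-0.23  0.67 -5.02] w 0.029
delta cm [-7.15 24.63  0.36] spin 0.178
```

View pics/w4.png

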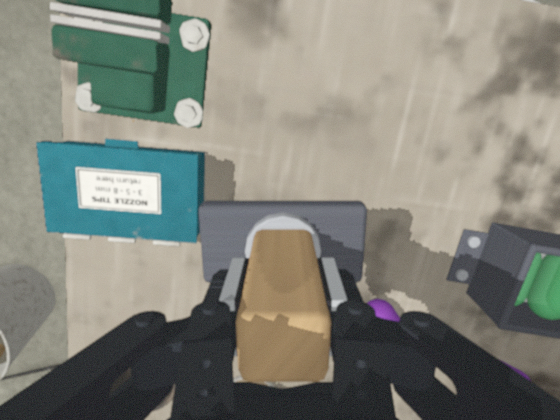

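View pics/top4.png

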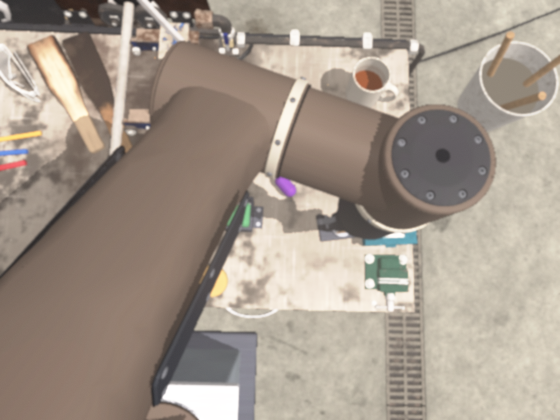

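The tamper is held: the grip width is 29 mm and about 5 N hangs on the wrist. Next I'll move to a spot beside the bin for a clear wrist view of it.

step_arm(increments=[{"x": 0,"y": 1,"z": -1,"spin": 0.03},{"x": 0,"y": 2.5,"z": -2.5,"spin": 0.06},{"x": -0.5,"y": 4,"z": -4,"spin": 0.09},{"x": -1,"y": 6,"z": -5.5,"spin": 0.12},{"x": -1.5,"y": 8,"z": -7,"spin": 0.15},{"x": -1.5,"y": 9.5,"z": -7.7,"spin": 0.178},{"x": -1.5,"y": 9.7,"z": -7.7,"spin": 0.178},{"x": -1.5,"y": 9.7,"z": -7.7,"spin": 0.178},{"x": -1.5,"y": 9.7,"z": -7.7,"spin": 0.178}])

```text
time_s: 4.73
tool_pos: [0.4796, -0.2605, 0.4007]
tool_rot: [-0.04, -3.14, -0.001]
wrist_force: [0.4, -0.1, -4.6]
gripper_width: 0.0291
```

Run:
```python
from h import *
from rig import ctrl,vision
import cv2
o=ctrl.get_obs();
delta(o,[.5126,-.104,.36],-.027)
f=vision.grab_frame('wrist');cv2.imwrite('pics/w5.png',f['image'][:,:,::-1])
wcam(f,o);np.savez('w5.npz',K=f['K'],P=C['w'][1],M=C['w'][2])
```

```text
t 4.73 pos [ 0.4796 -0.2605  0.4007] yaw -0.0253 tilt z [-1.5e-03  4.0e-04 -1.0e+00] F [ 0.35 -0.07 -4.6 ] w 0.0291
delta cm [-2.91 15.73  4.07] spin 0.002
```

View pics/w5.png

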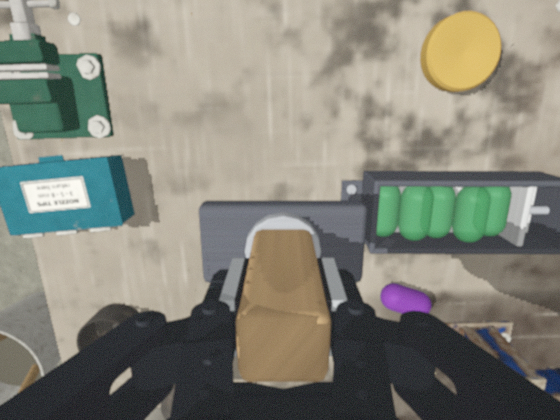

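Run:
```python
import cv2
a=cv2.imread('pics/w5.png')
cv2.imwrite('pics/w5c.png',cv2.resize(a[160:265,335:560],None,fx=3.5,fy=3.5,interpolation=cv2.INTER_CUBIC))
```

```text
(no output)
```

View pics/w5c.png

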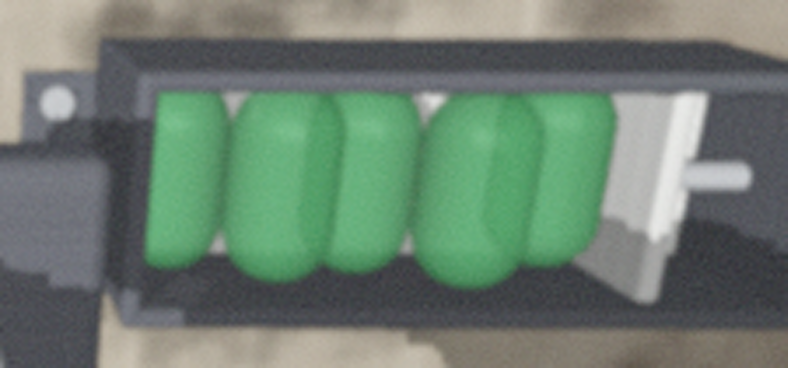

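```bash
cat > ov.py <<'E'
from h import *
import cv2,sys
def over(npz,png,out,crop,s,bx,by,yaw,ep=0.0):
    z=np.load(npz);C['w']=(z['K'],z['P'],z['M'])
    a=cv2.imread(png);u0,v0,u1,v1=crop
    b=cv2.resize(a[v0:v1,u0:u1],None,fx=s,fy=s,interpolation=cv2.INTER_CUBIC)
    M=R.from_euler('z',yaw).as_matrix()
    def poly(l,col):
        p=proj('w',np.array(l)@M.T+[bx,by,0]);p=((p-[u0,v0]+.5)*s-.5)
        cv2.polylines(b,[np.int32(p*16)],True,col,1,cv2.LINE_AA,4)
    for w,h,col in ((.035,.092,(0,0,255)),(.031,.088,(0,255,255))):
        poly([(w,h,.055),(w,-h,.055),(-w,-h,.055),(-w,h,.055)],col)
    poly([(-.03,.05+ep,.047),(.03,.05+ep,.047),(.03,.05+ep,.007),(-.03,.05+ep,.007)],(255,0,255))
    cv2.imwrite(out,b)
E
python3 - <<'E'
from ov import *
over('w5.npz','pics/w5.png','pics/ov5.png',(335,160,560,265),3.5,.5132,-.088,-.027)
E
```

```text
(no output)
```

View pics/ov5.png

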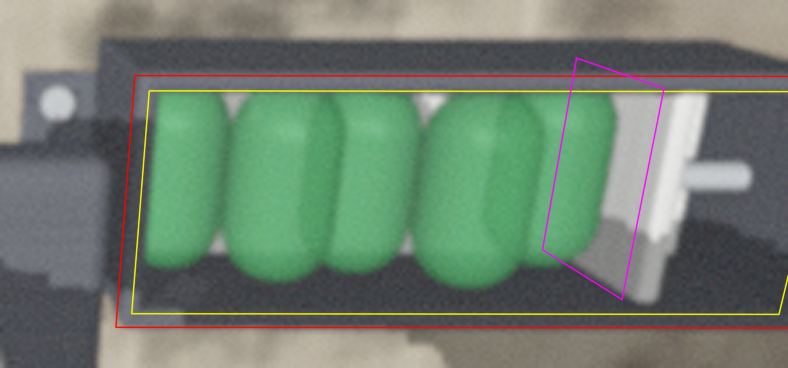

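step_arm(increments=[{"x": -0.2,"y": 1,"z": 0,"spin": 0},{"x": -0.6,"y": 3,"z": 0,"spin": 0},{"x": -1,"y": 5,"z": 0.5,"spin": 0},{"x": -1.4,"y": 7,"z": 1,"spin": 0},{"x": -1.8,"y": 9,"z": 1.5,"spin": 0},{"x": -2.2,"y": 11,"z": 2,"spin": 0},{"x": -2.5,"y": 13,"z": 3,"spin": 0},{"x": -2.8,"y": 14.5,"z": 4,"spin": 0.002},{"x": -2.9,"y": 15.5,"z": 5,"spin": 0.002},{"x": -2.9,"y": 15.7,"z": 6,"spin": 0.002},{"x": -2.9,"y": 15.7,"z": 7,"spin": 0.002},{"x": -2.9,"y": 15.7,"z": 7,"spin": 0.002},{"x": -2.9,"y": 15.7,"z": 7,"spin": 0.002}])

```text
time_s: 5.87
tool_pos: [0.5126, -0.105, 0.3309]
tool_rot: [-0.045, -3.139, 0.001]
wrist_force: [0.3, -0.4, -3.6]
gripper_width: 0.0289
```

Run:
```python
from h import *
from rig import ctrl,vision
import cv2
o=ctrl.get_obs();
delta(o,[.5127,-.1035,.285],-.027)
f=vision.grab_frame('wrist');cv2.imwrite('pics/w6.png',f['image'][:,:,::-1])
wcam(f,o);np.savez('w6.npz',K=f['K'],P=C['w'][1],M=C['w'][2])
f=vision.grab_frame('scene');cv2.imwrite('pics/s6.png',cv2.resize(f['image'][170:290,170:330,::-1],None,fx=5,fy=5,interpolation=cv2.INTER_CUBIC))
from ov import *
over('w6.npz','pics/w6.png','pics/ov6.png',(150,140,430,330),2.8,.5132,-.0875,-.027)
```

```text
t 5.87 pos [ 0.5126 -0.105   0.3309] yaw -0.0288 tilt z [-1.9e-03 -5.0e-04 -1.0e+00] F [ 0.32 -0.39 -3.63] w 0.0289
delta cm [-0.02  0.16  4.59] spin -0.002
```

View pics/ov6.png

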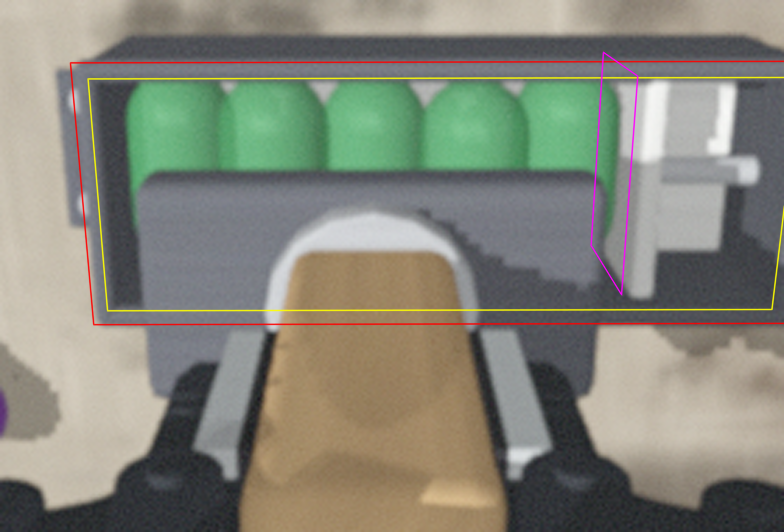

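View pics/s6.png

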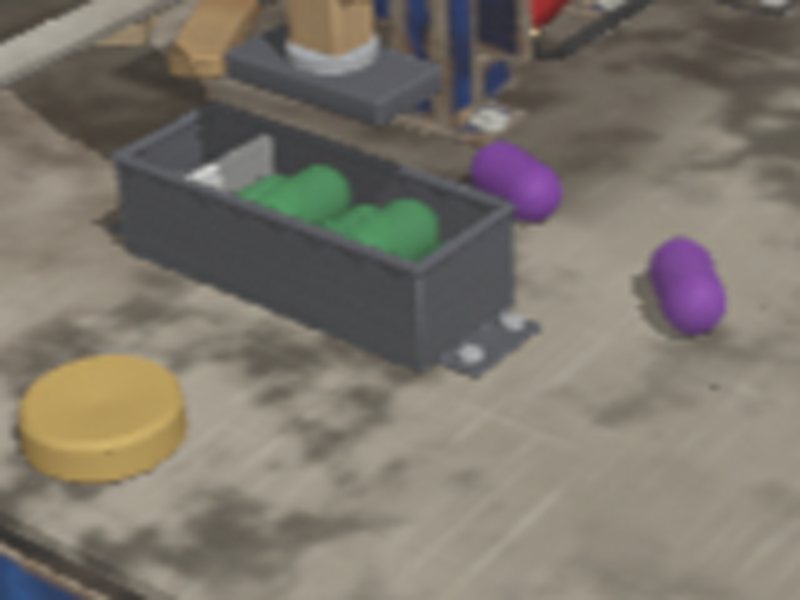

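Run:
```python
from h import *
import cv2
z=np.load('w6.npz');C['w']=(z['K'],z['P'],z['M'])
yaw=-.027;M=R.from_euler('z',yaw).as_matrix()
for n,u,zz in (('n0',175,.03),('n1',271,.045),('n2',375,.03),('n3',474,.045),('n4',568,.03)):
    p=atz('w',(150+u/2.8,140+110/2.8),zz);print(n,M.T@(p-[.5132,-.0875,0]))
# predicted foot top corners if tamper centred in tool
o=[.5126,-.105,.3309]
for a,b in ((.023,-.045),(.023,.045)):
    P=np.array(o)+M@np.array([-a,b,0])-[0,0,.211]
    print((proj('w',P)-[150,140])*2.8)
a=cv2.imread('pics/w6.png');cv2.imwrite('pics/w6c.png',cv2.resize(a[145:265,165:235],None,fx=5,fy=5,interpolation=cv2.INTER_CUBIC))
```

```text
n0 [-0.01750472 -0.07161974  0.03      ]
n1 [-0.02062172 -0.04368825  0.045     ]
n2 [-0.01738568 -0.01663433  0.03      ]
n3 [-0.02050758  0.00903679  0.045     ]
n4 [-0.01727084  0.03641887  0.03      ]
[[132.10159404 180.05607364]]
[[611.48343968 179.07031099]]
```

View pics/w6c.png

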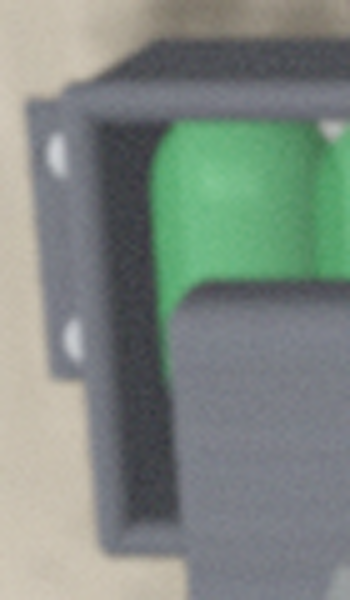

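step_arm(increments=[{"x": -0.05,"y": 0.1,"z": 0.5,"spin": 0},{"x": -0.05,"y": 0.2,"z": 1.2,"spin": 0},{"x": -0.05,"y": 0.35,"z": 2,"spin": 0},{"x": -0.05,"y": 0.35,"z": 2.8,"spin": 0},{"x": -0.05,"y": 0.35,"z": 3.6,"spin": 0},{"x": -0.05,"y": 0.35,"z": 4.3,"spin": 0},{"x": -0.05,"y": 0.35,"z": 4.8,"spin": 0},{"x": -0.05,"y": 0.35,"z": 4.8,"spin": 0},{"x": -0.05,"y": 0.35,"z": 4.8,"spin": 0},{"x": -0.05,"y": 0.35,"z": 4.8,"spin": 0}])

```text
time_s: 6.8
tool_pos: [0.5137, -0.1008, 0.284]
tool_rot: [0.044, 3.141, -0.0]
wrist_force: [-0.7, 0.0, -4.1]
gripper_width: 0.0288
```

```bash
cat > fz.py <<'E'
from h import *
from rig import ctrl,vision
import sys
def fz(n=6):
    F=[];T=[]
    for i in range(n):
        o=ctrl.get_obs();F.append(o['wrist_force']);T.append(o['wrist_torque']);
        f=vision.grab_frame('wrist')
    F=np.array(F);print('F',F.mean(0).round(2),'sd',F.std(0).round(2),'T',np.mean(T,0).round(3))
    return f,o
E
python3 - <<'E'
from fz import *
import cv2
f,o=fz(8);delta(o,[.5127,-.1015,.2753],-.027)
cv2.imwrite('pics/w7.png',f['image'][:,:,::-1])
E
```

```text
F [-0.12 -0.18 -4.18] sd [0.39 0.39 0.39] T [ 0.005  0.004 -0.009]
t 7.15 pos [ 0.5134 -0.1008  0.2839] yaw -0.0282 tilt z [ 4.e-04  1.e-04 -1.e+00] F [-0.09 -0.61 -4.46] w 0.0291
delta cm [ 0.07 -0.07  0.86] spin -0.001
```

View pics/w7.png

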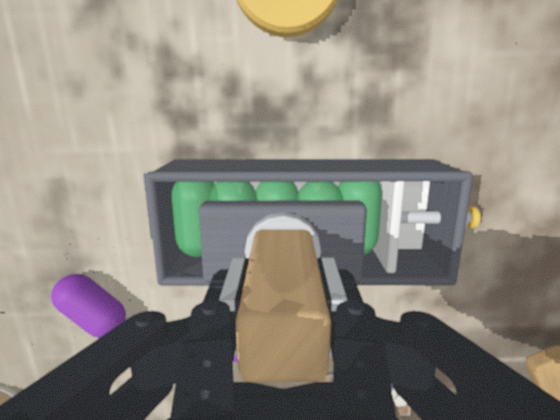

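step_arm(increments=[{"x": 0,"y": 0,"z": 0.2,"spin": 0},{"x": 0,"y": 0,"z": 0.4,"spin": 0},{"x": 0,"y": 0,"z": 0.55,"spin": 0},{"x": 0,"y": 0,"z": 0.65,"spin": 0},{"x": 0,"y": 0,"z": 0.7,"spin": 0},{"x": 0,"y": 0,"z": 0.75,"spin": 0},{"x": 0,"y": 0,"z": 0.8,"spin": 0},{"x": 0,"y": 0,"z": 0.8,"spin": 0},{"x": 0,"y": 0,"z": 0.8,"spin": 0}])

```text
time_s: 7.95
tool_pos: [0.5135, -0.1008, 0.2757]
tool_rot: [0.044, 3.141, 0.0]
wrist_force: [-0.3, -0.2, -4.4]
gripper_width: 0.0292
```

step_arm(increments=[{"x": 0,"y": 0,"z": 0.03,"spin": 0},{"x": 0,"y": 0,"z": 0.06,"spin": 0},{"x": 0,"y": 0,"z": 0.1,"spin": 0},{"x": 0,"y": 0,"z": 0.1,"spin": 0}])

```text
time_s: 8.28
tool_pos: [0.5135, -0.1009, 0.2748]
tool_rot: [0.044, 3.141, -0.0]
wrist_force: [-0.7, 0.4, -2.3]
gripper_width: 0.0289
```

step_arm(increments=[{"x": 0,"y": 0,"z": 0.03,"spin": 0},{"x": 0,"y": 0,"z": 0.06,"spin": 0},{"x": 0,"y": 0,"z": 0.1,"spin": 0},{"x": 0,"y": 0,"z": 0.1,"spin": 0}])

```text
time_s: 8.62
tool_pos: [0.5137, -0.1008, 0.2745]
tool_rot: [0.044, 3.14, -0.0]
wrist_force: [-2.3, 0.5, 5.4]
gripper_width: 0.0289
```

step_arm(increments=[{"x": 0,"y": 0,"z": 0.03,"spin": 0},{"x": 0,"y": 0,"z": 0.05,"spin": 0},{"x": 0,"y": 0,"z": 0.05,"spin": 0}])

```text
time_s: 8.87
tool_pos: [0.5138, -0.1008, 0.2743]
tool_rot: [0.043, 3.14, -0.0]
wrist_force: [-2.8, 1.9, 7.6]
gripper_width: 0.0286
```

step_arm(increments=[{"x": 0,"y": 0,"z": 0.03,"spin": 0},{"x": 0,"y": 0,"z": 0.05,"spin": 0},{"x": 0,"y": 0,"z": 0.05,"spin": 0}])

```text
time_s: 9.12
tool_pos: [0.5139, -0.1008, 0.2739]
tool_rot: [0.043, 3.139, -0.0]
wrist_force: [-1.8, 1.2, 8.6]
gripper_width: 0.0294
```

step_arm(increments=[{"x": 0,"y": 0,"z": 0.03,"spin": 0},{"x": 0,"y": 0,"z": 0.05,"spin": 0},{"x": 0,"y": 0,"z": 0.05,"spin": 0}])

```text
time_s: 9.37
tool_pos: [0.514, -0.1007, 0.2734]
tool_rot: [0.043, 3.139, -0.0]
wrist_force: [-2.1, 1.5, 7.5]
gripper_width: 0.0289
```

Run:
```python
from fz import *
import cv2
f,o=fz(3);delta(o,[.5127,-.1015,.2623],-.027)
cv2.imwrite('pics/w8.png',f['image'][:,:,::-1])
```

```text
F [-2.19  1.9   6.93] sd [0.38 0.46 0.41] T [ 0.667  0.935 -0.029]
t 9.47 pos [ 0.514  -0.1007  0.2734] yaw -0.0276 tilt z [ 2.1e-03 -1.0e-04 -1.0e+00] F [-2.68  1.72  6.65] w 0.0293
delta cm [ 0.13 -0.08  1.11] spin -0.001
```

View pics/w8.png

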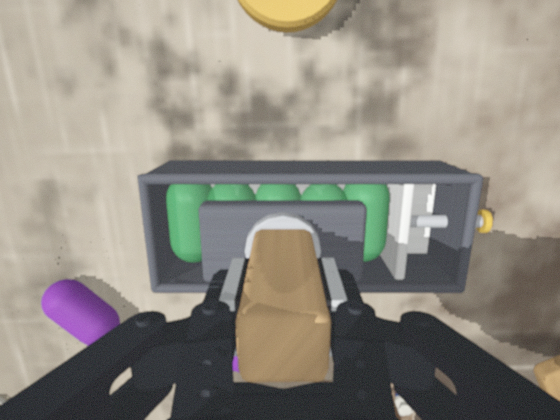

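step_arm(increments=[{"x": 0,"y": 0,"z": 0.03,"spin": 0},{"x": 0,"y": 0,"z": 0.06,"spin": 0},{"x": 0,"y": 0,"z": 0.09,"spin": 0},{"x": 0,"y": 0,"z": 0.1,"spin": 0}])

```text
time_s: 9.85
tool_pos: [0.5141, -0.1007, 0.2724]
tool_rot: [0.043, 3.139, 0.0]
wrist_force: [-1.1, 2.2, 6.5]
gripper_width: 0.029
```

step_arm(increments=[{"x": 0,"y": 0,"z": 0.03,"spin": 0},{"x": 0,"y": 0,"z": 0.06,"spin": 0},{"x": 0,"y": 0,"z": 0.09,"spin": 0},{"x": 0,"y": 0,"z": 0.1,"spin": 0}])

```text
time_s: 10.18
tool_pos: [0.5142, -0.1007, 0.2713]
tool_rot: [0.043, 3.139, 0.0]
wrist_force: [-0.8, 2.2, 4.8]
gripper_width: 0.0292
```

step_arm(increments=[{"x": 0,"y": 0,"z": 0.03,"spin": 0},{"x": 0,"y": 0,"z": 0.06,"spin": 0},{"x": 0,"y": 0,"z": 0.09,"spin": 0},{"x": 0,"y": 0,"z": 0.1,"spin": 0}])

```text
time_s: 10.52
tool_pos: [0.5141, -0.1007, 0.27]
tool_rot: [0.044, 3.139, 0.0]
wrist_force: [0.6, 1.0, 4.2]
gripper_width: 0.0291
```

step_arm(increments=[{"x": 0,"y": 0,"z": 0.04,"spin": 0},{"x": 0,"y": 0,"z": 0.08,"spin": 0},{"x": 0,"y": 0,"z": 0.12,"spin": 0},{"x": 0,"y": 0,"z": 0.16,"spin": 0},{"x": 0,"y": 0,"z": 0.2,"spin": 0},{"x": 0,"y": 0,"z": 0.2,"spin": 0}])

```text
time_s: 11.02
tool_pos: [0.5133, -0.1009, 0.2669]
tool_rot: [-0.044, -3.141, 0.0]
wrist_force: [2.1, -0.8, -0.3]
gripper_width: 0.029
```

step_arm(increments=[{"x": 0,"y": 0,"z": 0.04,"spin": 0},{"x": 0,"y": 0,"z": 0.08,"spin": 0},{"x": 0,"y": 0,"z": 0.12,"spin": 0},{"x": 0,"y": 0,"z": 0.16,"spin": 0},{"x": 0,"y": 0,"z": 0.2,"spin": 0},{"x": 0,"y": 0,"z": 0.2,"spin": 0}])

```text
time_s: 11.52
tool_pos: [0.5132, -0.1009, 0.2649]
tool_rot: [-0.045, -3.14, -0.0]
wrist_force: [1.2, 0.6, -1.9]
gripper_width: 0.0291
```

Run:
```python
from fz import *
import cv2
f,o=fz(3);delta(o,[.5127,-.1015,.2623],-.027)
cv2.imwrite('pics/w9.png',f['image'][:,:,::-1])
```

```text
F [ 1.09  0.51 -2.01] sd [0.19 0.23 0.44] T [ 0.163 -0.331  0.009]
t 11.62 pos [ 0.5131 -0.1009  0.2649] yaw -0.0284 tilt z [-9.e-04 -0.e+00 -1.e+00] F [ 0.82  0.19 -2.59] w 0.0292
delta cm [ 0.04 -0.06  0.26] spin -0.001
```

View pics/w9.png

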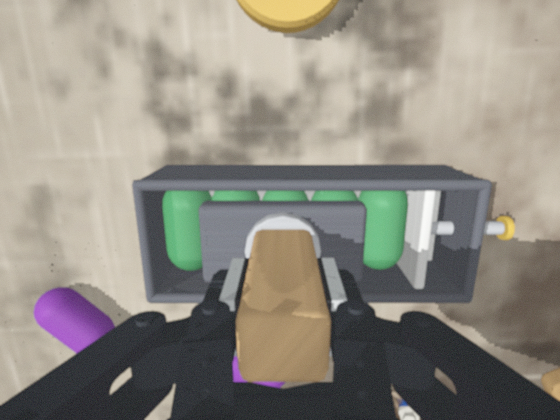

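step_arm(increments=[{"x": 0,"y": 0,"z": 0.03,"spin": 0},{"x": 0,"y": 0,"z": 0.06,"spin": 0},{"x": 0,"y": 0,"z": 0.1,"spin": 0},{"x": 0,"y": 0,"z": 0.1,"spin": 0}])

```text
time_s: 12.0
tool_pos: [0.5132, -0.1009, 0.264]
tool_rot: [-0.045, -3.141, 0.0]
wrist_force: [0.7, 0.7, -1.5]
gripper_width: 0.029
```

step_arm(increments=[{"x": 0,"y": 0,"z": 0.03,"spin": 0},{"x": 0,"y": 0,"z": 0.06,"spin": 0},{"x": 0,"y": 0,"z": 0.1,"spin": 0},{"x": 0,"y": 0,"z": 0.1,"spin": 0}])

```text
time_s: 12.33
tool_pos: [0.5133, -0.1008, 0.263]
tool_rot: [-0.044, -3.141, -0.0]
wrist_force: [0.4, 0.7, -2.8]
gripper_width: 0.0293
```

step_arm(increments=[{"x": 0,"y": 0,"z": 0.03,"spin": 0},{"x": 0,"y": 0,"z": 0.05,"spin": 0},{"x": 0,"y": 0,"z": 0.05,"spin": 0}])

```text
time_s: 12.58
tool_pos: [0.5133, -0.1009, 0.2626]
tool_rot: [-0.044, -3.141, 0.0]
wrist_force: [-0.6, -0.2, -3.4]
gripper_width: 0.0288
```

step_arm(increments=[{"x": 0,"y": 0,"z": 0.03,"spin": 0},{"x": 0,"y": 0,"z": 0.05,"spin": 0},{"x": 0,"y": 0,"z": 0.05,"spin": 0}])

```text
time_s: 12.83
tool_pos: [0.5134, -0.1008, 0.2622]
tool_rot: [-0.044, -3.141, 0.0]
wrist_force: [-1.9, 1.0, -1.3]
gripper_width: 0.0291
```

step_arm(increments=[{"x": 0,"y": 0,"z": 0.03,"spin": 0},{"x": 0,"y": 0,"z": 0.05,"spin": 0},{"x": 0,"y": 0,"z": 0.05,"spin": 0}])

```text
time_s: 13.08
tool_pos: [0.5135, -0.1009, 0.2621]
tool_rot: [0.044, 3.141, -0.0]
wrist_force: [-2.2, 0.9, 5.7]
gripper_width: 0.0288
```

Run:
```python
from fz import *
import cv2
f,o=fz(4);delta(o,[.5127,-.1015,.2623],-.027)
```

```text
F [-3.29  0.76  5.59] sd [0.78 0.39 0.11] T [0.45  1.204 0.044]
t 13.23 pos [ 0.5134 -0.1009  0.2621] yaw -0.028 tilt z [ 3.e-04 -1.e-04 -1.e+00] F [-3.27  1.13  5.43] w 0.0292
delta cm [ 0.07 -0.06 -0.02] spin -0.001
```

The foot has bottomed at the predicted height, with a load of about 9.8 N. I'll raise it to about 15 N and hold.

step_arm(increments=[{"x": 0,"y": 0,"z": 0.02,"spin": 0},{"x": 0,"y": 0,"z": 0.03,"spin": 0},{"x": 0,"y": 0,"z": 0.03,"spin": 0}])

```text
time_s: 13.53
tool_pos: [0.5135, -0.1009, 0.2621]
tool_rot: [0.044, 3.141, -0.0]
wrist_force: [-4.9, 1.5, 7.8]
gripper_width: 0.0291
```

Run:
```python
from fz import *
import cv2
f,o=fz(3);delta(o,[.5127,-.1015,.2623],-.027)
```

```text
F [-3.92  0.8   8.15] sd [0.75 0.53 0.6 ] T [0.566 1.534 0.058]
t 13.63 pos [ 0.5135 -0.1009  0.2621] yaw -0.028 tilt z [ 6.e-04 -2.e-04 -1.e+00] F [-3.06  0.23  7.67] w 0.0291
delta cm [ 0.08 -0.06 -0.02] spin -0.001
```

step_arm(increments=[{"x": 0.01,"y": 0,"z": 0.015,"spin": 0},{"x": 0.02,"y": 0,"z": 0.03,"spin": 0},{"x": 0.02,"y": 0,"z": 0.03,"spin": 0}])

```text
time_s: 13.93
tool_pos: [0.5134, -0.1009, 0.2621]
tool_rot: [0.044, 3.14, -0.0]
wrist_force: [-4.3, 1.1, 9.7]
gripper_width: 0.029
```

Run:
```python
from fz import *
import cv2
f,o=fz(3);delta(o,[.5127,-.1015,.2623],-.027)
cv2.imwrite('pics/w10.png',f['image'][:,:,::-1])
f=vision.grab_frame('scene');cv2.imwrite('pics/s10.png',cv2.resize(f['image'][140:290,170:330,::-1],None,fx=4,fy=4,interpolation=cv2.INTER_CUBIC))
```

```text
F [-3.56  0.64 10.22] sd [0.53 0.45 0.53] T [0.599 1.711 0.075]
t 14.03 pos [ 0.5134 -0.1009  0.2621] yaw -0.0277 tilt z [ 1.e-03 -3.e-04 -1.e+00] F [-3.37  0.79 10.94] w 0.0291
delta cm [ 0.07 -0.06 -0.02] spin -0.001
```

View pics/w10.png

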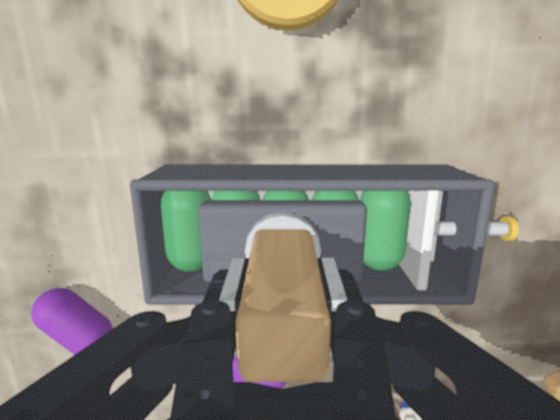

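View pics/s10.png

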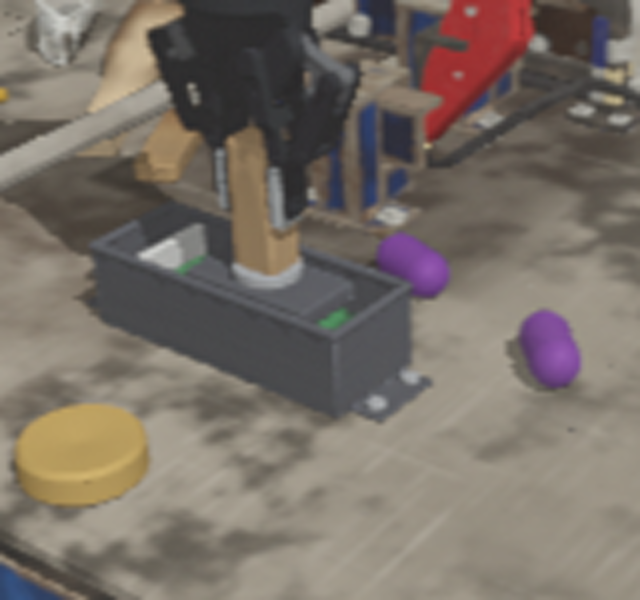

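The load is about 14.4 N with the foot flat and clear of the walls. I'll nudge it up slightly and hold for about 1.1 s.

step_arm(increments=[{"x": 0,"y": 0,"z": 0.01,"spin": 0},{"x": 0,"y": 0,"z": 0.01,"spin": 0},{"x": 0,"y": 0,"z": 0.01,"spin": 0},{"x": 0,"y": 0,"z": 0.01,"spin": 0},{"x": 0,"y": 0,"z": 0.01,"spin": 0},{"x": 0,"y": 0,"z": 0.01,"spin": 0},{"x": 0,"y": 0,"z": 0.01,"spin": 0},{"x": 0,"y": 0,"z": 0.01,"spin": 0},{"x": 0,"y": 0,"z": 0.01,"spin": 0},{"x": 0,"y": 0,"z": 0.01,"spin": 0},{"x": 0,"y": 0,"z": 0.01,"spin": 0},{"x": 0,"y": 0,"z": 0.01,"spin": 0}])

```text
time_s: 15.13
tool_pos: [0.5134, -0.1009, 0.2621]
tool_rot: [0.044, 3.14, -0.0]
wrist_force: [-4.4, 1.2, 11.3]
gripper_width: 0.0289
```

Run:
```python
from fz import *
f,o=fz(3);delta(o,[.5127,-.1015,.2623],-.027)
```

```text
F [-4.28  0.88 11.33] sd [0.35 0.44 0.05] T [0.721 1.861 0.028]
t 15.23 pos [ 0.5134 -0.1009  0.2621] yaw -0.0277 tilt z [ 1.1e-03 -3.0e-04 -1.0e+00] F [-3.79  0.25 11.41] w 0.0289
delta cm [ 0.07 -0.06 -0.02] spin -0.001
```

It held at about 15.5 N. Now I'll lift straight up.

step_arm(increments=[{"x": 0,"y": 0,"z": -0.1,"spin": 0},{"x": 0,"y": 0,"z": -0.2,"spin": 0},{"x": 0,"y": 0,"z": -0.4,"spin": 0},{"x": 0,"y": 0,"z": -0.8,"spin": 0},{"x": 0,"y": 0,"z": -1.5,"spin": 0},{"x": 0,"y": 0,"z": -2.5,"spin": 0},{"x": 0,"y": 0,"z": -4,"spin": 0},{"x": 0,"y": 0,"z": -6,"spin": 0},{"x": 0,"y": 0,"z": -8,"spin": 0},{"x": 0,"y": 0,"z": -9.5,"spin": 0},{"x": 0,"y": 0,"z": -10,"spin": 0},{"x": 0,"y": 0,"z": -10,"spin": 0}])

```text
time_s: 16.28
tool_pos: [0.5135, -0.1008, 0.363]
tool_rot: [0.044, 3.138, 0.001]
wrist_force: [0.2, -0.2, -5.3]
gripper_width: 0.0291
```

Run:
```python
from fz import *
import cv2
f,o=fz(3);delta(o,[.48,-.2605,.38],-.027)
cv2.imwrite('pics/w11.png',f['image'][:,:,::-1])
f=vision.grab_frame('scene');cv2.imwrite('pics/s11.png',f['image'][:,:,::-1])
cv2.imwrite('pics/s11c.png',cv2.resize(f['image'][180:290,170:330,::-1],None,fx=5,fy=5,interpolation=cv2.INTER_CUBIC))
```

```text
F [-0.38 -0.25 -4.94] sd [0.39 0.28 0.4 ] T [ 0.04   0.044 -0.024]
t 16.38 pos [ 0.5128 -0.1008  0.3606] yaw -0.0285 tilt z [-5.e-04  4.e-04 -1.e+00] F [-0.71  0.07 -5.15] w 0.029
delta cm [  2.83 -16.06  -1.95] spin -0.001
```

View pics/w11.png

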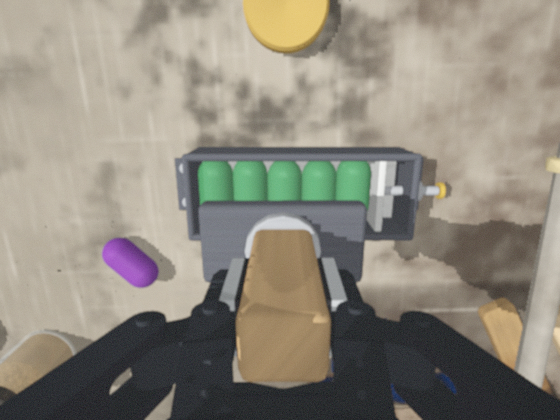

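View pics/s11c.png

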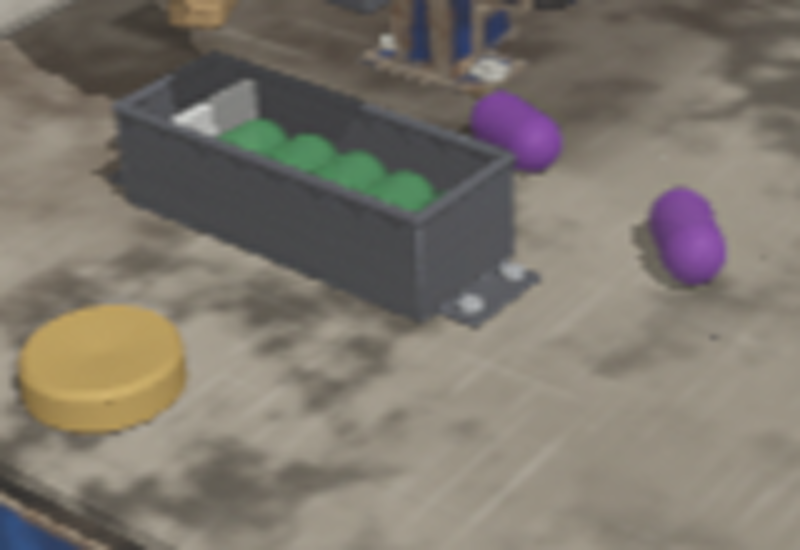

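All five nuggets are level: the wrist view at rows 160–200 shows one even row and the end plate has moved across. I'll carry the tamper to the free bench at the -y side, about (0.46, -0.285).

step_arm(increments=[{"x": 0.2,"y": -1,"z": 0,"spin": 0},{"x": 0.7,"y": -3,"z": 0,"spin": 0},{"x": 1.3,"y": -5,"z": 0,"spin": 0},{"x": 2,"y": -7.5,"z": 0,"spin": 0},{"x": 2.7,"y": -10,"z": 0,"spin": 0},{"x": 3.4,"y": -12.5,"z": 0,"spin": 0},{"x": 4,"y": -15,"z": 0,"spin": 0},{"x": 4.5,"y": -17,"z": 0.5,"spin": 0},{"x": 4.8,"y": -18.2,"z": 1.5,"spin": 0},{"x": 4.8,"y": -18.6,"z": 3,"spin": 0},{"x": 4.8,"y": -18.6,"z": 5,"spin": 0},{"x": 4.8,"y": -18.6,"z": 7,"spin": 0},{"x": 4.8,"y": -18.6,"z": 8,"spin": 0},{"x": 4.8,"y": -18.6,"z": 8,"spin": 0},{"x": 4.8,"y": -18.6,"z": 8,"spin": 0}])

```text
time_s: 17.73
tool_pos: [0.46, -0.2854, 0.2805]
tool_rot: [-0.044, -3.139, -0.0]
wrist_force: [0.4, 0.0, -3.9]
gripper_width: 0.0289
```

Run:
```python
from fz import *
import cv2
f,o=fz(3);delta(o,[.46,-.285,.2253],-.027)
cv2.imwrite('pics/w12.png',f['image'][:,:,::-1])
f=vision.grab_frame('scene');cv2.imwrite('pics/s12.png',f['image'][:,:,::-1])
```

```text
F [ 0.26 -0.09 -3.68] sd [0.38 0.29 0.19] T [-0.009 -0.064 -0.019]
t 17.83 pos [ 0.4606 -0.2855  0.2819] yaw -0.0276 tilt z [ 1.2e-03 -6.0e-04 -1.0e+00] F [-0.24  0.18 -3.46] w 0.029
delta cm [0.07 0.05 5.66] spin -0.001
```

View pics/w12.png

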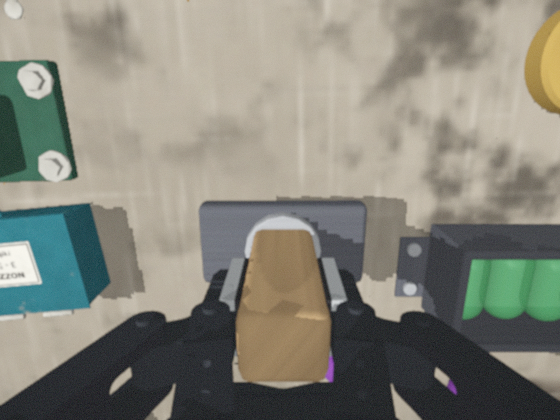

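View pics/s12.png

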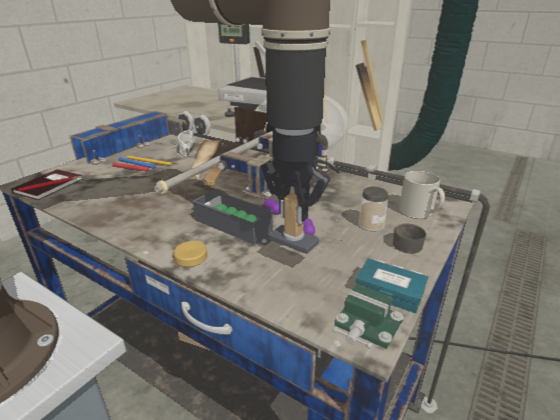

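step_arm(increments=[{"x": 0,"y": 0,"z": 1,"spin": 0},{"x": 0,"y": 0,"z": 2.2,"spin": 0},{"x": 0,"y": 0,"z": 3.4,"spin": 0},{"x": 0,"y": 0,"z": 4.4,"spin": 0},{"x": 0,"y": 0,"z": 5,"spin": 0},{"x": 0,"y": 0,"z": 5.3,"spin": 0},{"x": 0,"y": 0,"z": 5.4,"spin": 0},{"x": 0,"y": 0,"z": 5.4,"spin": 0},{"x": 0,"y": 0,"z": 5.4,"spin": 0}])

```text
time_s: 18.68
tool_pos: [0.4603, -0.2855, 0.2275]
tool_rot: [0.044, 3.14, -0.0]
wrist_force: [-0.2, 0.5, -4.1]
gripper_width: 0.0292
```

step_arm(increments=[{"x": 0,"y": 0,"z": 0.03,"spin": 0},{"x": 0,"y": 0,"z": 0.06,"spin": 0},{"x": 0,"y": 0,"z": 0.1,"spin": 0},{"x": 0,"y": 0,"z": 0.1,"spin": 0}])

```text
time_s: 19.02
tool_pos: [0.46, -0.2854, 0.2262]
tool_rot: [0.044, 3.141, -0.0]
wrist_force: [0.1, -0.4, -5.1]
gripper_width: 0.0291
```

step_arm(increments=[{"x": 0,"y": 0,"z": 0.03,"spin": 0},{"x": 0,"y": 0,"z": 0.05,"spin": 0},{"x": 0,"y": 0,"z": 0.05,"spin": 0}])

```text
time_s: 19.27
tool_pos: [0.46, -0.2854, 0.2255]
tool_rot: [-0.044, -3.141, -0.0]
wrist_force: [-0.3, 0.2, -4.1]
gripper_width: 0.029
```

step_arm(increments=[{"x": 0,"y": 0,"z": 0.03,"spin": 0},{"x": 0,"y": 0,"z": 0.05,"spin": 0},{"x": 0,"y": 0,"z": 0.05,"spin": 0},{"x": 0,"y": 0,"z": 0.05,"spin": 0}])

```text
time_s: 19.6
tool_pos: [0.46, -0.2854, 0.2253]
tool_rot: [0.044, 3.141, -0.0]
wrist_force: [-1.5, 0.0, 1.4]
gripper_width: 0.0285
```

step_arm(increments=[{"x": 0,"y": 0,"z": 0.03,"spin": 0},{"x": 0,"y": 0,"z": 0.03,"spin": 0},{"x": 0,"y": 0,"z": 0.03,"spin": 0}])

```text
time_s: 19.85
tool_pos: [0.46, -0.2855, 0.2253]
tool_rot: [0.044, 3.141, -0.0]
wrist_force: [-2.9, 0.9, 5.6]
gripper_width: 0.0293
```

The foot is seated on the bench. I'll open the gripper, then go straight up.

step_arm(increments=[{"x": 0,"y": 0,"z": -0.05,"spin": 0},{"x": 0,"y": 0,"z": -0.05,"spin": 0},{"x": 0,"y": 0,"z": -0.05,"spin": 0},{"x": 0,"y": 0,"z": -0.05,"spin": 0},{"x": 0,"y": 0,"z": -0.05,"spin": 0},{"x": 0,"y": 0,"z": -0.05,"spin": 0},{"x": 0,"y": 0,"z": -0.05,"spin": 0},{"x": 0,"y": 0,"z": -0.05,"spin": 0},{"x": 0,"y": 0,"z": -0.05,"spin": 0},{"x": 0,"y": 0,"z": -0.05,"spin": 0},{"x": 0,"y": 0,"z": -0.05,"spin": 0},{"x": 0,"y": 0,"z": -0.05,"spin": 0}], hand=0.9)

```text
time_s: 20.85
tool_pos: [0.46, -0.2854, 0.2252]
tool_rot: [-0.044, -3.141, -0.0]
wrist_force: [0.9, 0.3, 0.6]
gripper_width: 0.0769
```

step_arm(increments=[{"x": 0,"y": 0,"z": -0.5,"spin": 0},{"x": 0,"y": 0,"z": -1.5,"spin": 0},{"x": 0,"y": 0,"z": -3,"spin": 0},{"x": 0,"y": 0,"z": -5,"spin": 0},{"x": 0,"y": 0,"z": -7,"spin": 0},{"x": 0,"y": 0,"z": -9,"spin": 0},{"x": 0,"y": 0,"z": -11,"spin": 0},{"x": 0,"y": 0,"z": -13,"spin": 0},{"x": 0,"y": 0,"z": -15,"spin": 0},{"x": 0,"y": 0,"z": -16,"spin": 0},{"x": 0,"y": 0,"z": -16,"spin": 0},{"x": 0,"y": 0,"z": -16,"spin": 0}])

```text
time_s: 21.85
tool_pos: [0.4598, -0.2853, 0.3857]
tool_rot: [0.044, 3.14, 0.0]
wrist_force: [-0.4, 0.4, 0.0]
gripper_width: 0.0767
```

Run:
```python
from fz import *
import cv2
f,o=fz(2);delta(o,[.46,-.285,.2253],-.027)
cv2.imwrite('pics/w13.png',f['image'][:,:,::-1])
f=vision.grab_frame('scene');cv2.imwrite('pics/s13.png',cv2.resize(f['image'][160:300,170:400,::-1],None,fx=3.4,fy=3.4,interpolation=cv2.INTER_CUBIC))
```

```text
F [-0.01  0.03 -0.19] sd [0.35 0.41 0.22] T [ 0.018  0.029 -0.003]
t 21.9 pos [ 0.4596 -0.2852  0.3847] yaw -0.0284 tilt z [-3.e-04  5.e-04 -1.e+00] F [ 0.34 -0.38 -0.41] w 0.0768
delta cm [-0.04  0.02 15.94] spin -0.001
```

View pics/w13.png

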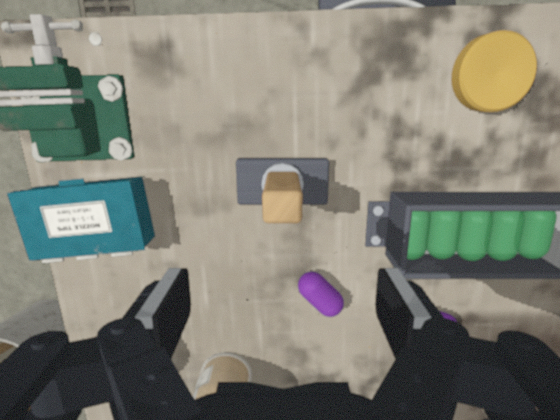

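View pics/s13.png

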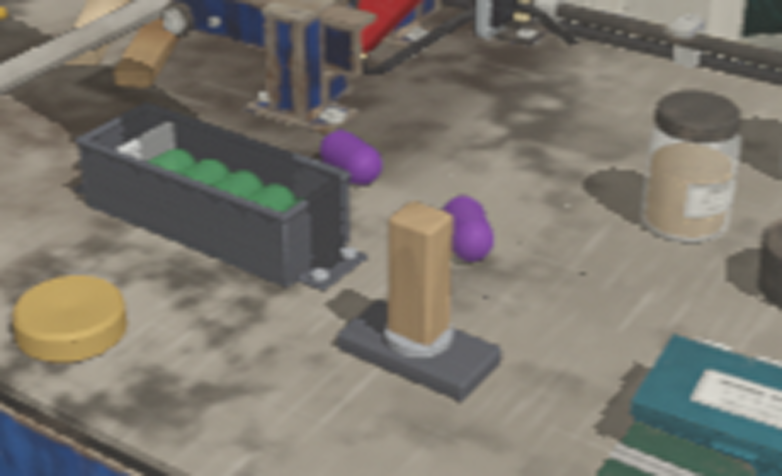

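The tamper stands upright beside the bin with its handle at (282,200) in the wrist view. The five nuggets lie level in the bin at (410–550,235), and nothing else has moved. I'll hand the job in.

```bash
python3 -c "
from rig import ctrl
print(ctrl.job_done())"
```

```text
the job is handed in; nothing more can be done
None
```

The job is done and handed in at about 22 s of the 54 s allowed. I gripped the tamper by its handle and pressed both proud nuggets down together. I then held the level bed at about 15.5 N for a little over a second, stood the tamper upright on the bench on the -y side of the bin, and let go.

- **Load on the glass:** the highest load I read was about 15.6 N, against the 25 N limit. It was read only between moves, so a brief peak could have been missed.
- **Nuggets:** they came down level at the expected height, and the last wrist and scene pictures show all five in an even row with the end plate shifted.
- **Tamper and surroundings:** the tamper is upright and released, and the bystanders look unmoved. In the pictures the foot cleared the bin walls by roughly 8 mm.
- **Disagreements:**
  - The wrist showed up to about 4 N of sideways force and some moment while bearing down. It grew and fell with the load, so I took it for friction on the glass rather than wall contact, but I did not confirm that.
  - The bin's position from the top camera and the wrist camera differed by 2–3 mm along y, well within the clearance.
- **Refused call:** one move call was refused for missing keys and caused no motion.

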